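# Uncap the bean hopper and park its cap in the sprung dock

### The job

Get the bean hopper ready for refilling: lift the loose blue cap out of its slanted mouth, set it down flat on the open front of the cap dock and gently push it in under the clear hood until the yellow catch springs up behind it and keeps it there. Then turn the red dose knob clockwise to its stop and let it spring back by itself. Keep the cap upright, do not drop or ram it, and leave the other things on the counter where they are.

Things in the scene. Friction and masses are not known exactly. Their poses are not given: they have to be found in the camera images.
- hopper: Bean hopper, fixed; place and yaw vary. Origin: centre of the underside of its steel foot (160 x 150 x 110 mm); -x faces the robot. An amber chamber, 104 mm across, leans from the foot towards -x by 0.45 rad and ends in a black collar, 108 mm across. On the foot's +y side a grey console, 135 mm wide and 55 mm high, carries the dose knob.
- mouth (a point): Centre of the hopper's round mouth, in the plane of the collar's rim, about 186 mm above the counter. The mouth is 92 mm across and 22 mm deep; its axis leans 0.45 rad from vertical towards the hopper's -x.
- cap: The loose cap (0.15 to 0.3 kg, held by gravity only). Origin: centre of its plug's underside; z up along its axis, so it starts leaning 0.45 rad, its x in line with the hopper's. From the bottom: black plug 86 mm across, 14 mm high (3 mm play in the mouth); blue disc 116 mm across, 14 to 20 mm above the origin, on the rim; white grip bar along the cap's x, 56 mm long, 16 mm wide, to 58 mm.
- cap_grip (a point): Point in the cap's grip bar on the cap's axis, 41 mm above the cap's origin, 17 mm below the bar's top: where to grip it. Same axes as the cap.
- dock: Cap dock, fixed; place and yaw vary. Origin: centre of its underside. Its open front faces its -x; the cap is pushed along +x. Grey deck 146 mm wide, x = -138 to +106 mm, top 16 mm above the counter. Side walls 122 mm apart, with flared lead-ins 22 mm high from x = -27 mm. The hood leaves no room for a gripper on the cap's bar: the last part is a push on the cap's front rim with closed fingers.
- hood (a point): Middle of the front edge of the clear, blue-edged hood's roof, on the underside, 62 mm above the deck (the cap passes with 4 mm to spare); the roof is 4 mm thick and runs from here (x = -12 mm of the dock) to the back.
- buffer_face (a point): Middle of the face of the black spring buffer at the dock's back (x = 78 mm of the dock at rest). It yields up to 14 mm at 600 N/m; the cap's disc meets it when the cap's origin is at x = 20 mm.
- set_down (a point): Point on top of the deck, 82 mm towards -x from the dock's origin: where the cap's origin goes when it is set down, its bar along the dock's x. Lowered there, the cap's disc clears the hood's front edge by 12 mm.
- home (a point): Point on top of the deck, 24 mm towards +x from the dock's origin: where the cap's origin rests, within 4 mm, once the catch holds it.
- catch (a joint): Yellow leaf catch in the middle of the deck, 36 mm wide, 30 mm long, hinged at its front edge, raised edge towards +x. 0 = up (8 mm above the deck), about 0.26 rad = pressed flush under the cap. A weak spring lifts it once the cap's origin is past about x = 25 mm of the dock (3 to 6 N of push); pushing on to 8 N does no harm; let go, the buffer rests the cap's plug against it.
- dose_grip (a point): Point on the red dose knob's axis, at the height to grip: in a red bar 62 mm long, 15 mm wide, lying along the hopper's x at rest, from 16 mm below to 15 mm above this point. The black disc under it is 64 mm across. The point turns with the knob: the bar is along the point's x.
- dose (a joint): Angle of the dose knob: 0 at rest, grows clockwise seen from above to its stop at 1.1 rad. A spring returns it (0.04 N m at rest to 0.17 N m at the stop).
- carton: small brown carton, 50 x 100 x 60 mm; a bystander, origin at the centre of its underside.
- blue_box: flat blue box, 60 x 120 x 35 mm; a bystander, origin at the centre of its underside.
- tin: steel tin with a paper band, 64 mm across, 110 mm tall; a bystander, origin at the centre of its underside.
- mug: white mug, 76 mm across, 90 mm tall; a bystander, origin at the centre of its underside.
- jar: glass jar with a yellow lid, 70 mm across, 100 mm tall; a bystander, origin at the centre of its underside.
- white_box: white box, 100 x 70 x 45 mm; a bystander, origin at the centre of its underside.
- saucer: white saucer, 100 mm across, 20 mm tall; a bystander, origin at the centre of its underside.
Not all that is in view belongs to the job. Of the things that look like the cap, the largest one is meant.

How it is judged (in metres and radians):
On the way, in this order (a step that is already met when the one before it is completed fails the run):
1. the cap is lifted clear of the hopper's mouth (distance between cap and mouth above 0.06 m), for 0.1 s.
2. the cap lies at its home in the dock with the catch up behind it (x of cap in the frame of dock between 0.0195 and 0.034 m and y of cap in the frame of dock between -0.008 and 0.008 m and z of cap in the frame of dock below 0.021 m and angle between cap's own z axis and vertical below 0.1 rad and value of joint catch below 0.08 rad), for 0.2 s.
3. the dose knob is turned to its stop (value of joint dose above 1.03 rad), for 0.1 s.
At the end, for the whole second after the job is handed in: Cap at rest, flat (0.1 rad) on the deck (origin under 21 mm above the dock's), 19.5 to 34 mm towards +x of the dock's origin, within 8 mm of its middle line, catch up (under 0.08 rad); dose knob, turned past 1.03 rad after that, back under 0.08 rad (all of step 2 and value of joint dose below 0.08 rad and linear speed of cap below 0.02 m/s); the robot touches nothing.
It fails at once if the cap is tipped more than 1 rad from upright (angle between cap's own z axis and vertical above 1 rad).
It fails at once if the cap is dropped or rammed into the dock (over 70 N between cap and dock) (contact force between cap and dock above 70 N).
It fails at once if a bystander is moved by more than 30 mm (distance of any of carton, blue_box, tin, mug, jar, white_box, saucer from where it was at the start of the episode above 0.03 m).
It also fails if it takes over 72 s, if anything falls off the work surface, if the arm or the gripper's body presses on something with over 40 N, if the wrist force passes 120 N, or if a joint passes its speed limit or range.

### The arm

A 6-joint arm with a two-finger parallel gripper is mounted at the origin on the work surface. World frame = base frame: x ahead of the robot, y to its left, z up, the work surface at z = 0. Lengths are in mm, angles in rad, forces in N, time in s.
With the tool pointing down it reaches from about 425 to 925 mm from the base axis. Payload 12.5 kg.
Tool frame: the origin (TCP) lies midway between the tips of the shut fingers; the grasp point (between the pads) lies 19 mm behind it; z points along the fingers, y is the line along which they close (so a half turn about z gives the same grasp; the last joint's range is limited). The gripper opens to 85 mm and grips with 20 to 120 N. Pads are 22 mm wide; open, the fingers measure 114 mm over their backs; the gripper's body (76 mm by 85 mm) begins 54 mm behind the grasp point. The pads swing forward as they close: fully open they stand 13 mm farther back than shut.
Start: joints at [1.116, 0.491, 1.559, -0, 1.092, -0.106], TCP at [213.59, 587.388, 231.327] pointing down, gripper open.
Joint ranges: [-3.1, 3.1], [-0.84, 2.19], [0.05, 2.79], [-1.13, 4.28], [0.06, 2.93], [-2.69, 2.69]. Speed limits (rad/s): [2.22, 2.22, 2.79, 3.14, 3.14, 3.14].

### API

Orientations are given as a 3x3 rotation matrix whose columns are the frame's x, y, z axes.
In Python, from workcell import sensors, cams, ctrl gives the robot as it stands. The module is installed in compiled form; this text tells all that it offers.
- The arm moves only by the tool arm_command, never from a script. Its argument "plan" is a list of rows, each a list of 5 numbers: the closure, from 0 (fully open) to 1 (shut), then the shift along the tool's x, y, z in cm, then the turn about the tool's z in degrees. In form: [[claw, x, y, z, roll], ...]. A call has 1 to 5 rows; each row shifts and turns the commanded pose from where the row before left it, along the tool's axes as they then stand; what a row does not reach is not made up. A row lasts 1/8 s, in which the tool goes at most 62.5 mm and 10.7 degrees, less where a joint would pass 70% of its speed; a pose out of reach is approached as far as the arm can. A call with a gripper value outside its range is refused whole. The fingers move at their own pace and stop on an object; "newtons" is the grip in N (left out, the last holds). Time passes only in rows, so rows that do not move let the fingers close. It gives the time, the measured TCP pose, the force, the opening and the grip force at its end, in the units of the state.
- sensors.get_state(): the state, without advancing time (a new reading comes with each control period).
- cams.camera(name): name is "scene" or "top" or "wrist"; returns the picture (400x640x3 uint8, blue, green, red); there is no depth.
- cams.get_calibration(name): a dict with "fx", "fy", "cx", "cy" (pixels), "world_from_camera" (4x4, takes a point from camera to world coordinates). Camera axes: x right, y down, z forward; pixel columns grow to the right and rows downward; lengths in mm; the calibration is good to about 2 mm. A picture is of the moment at which its call begins: read the wrist's pose just before it. get_calibration takes no time and is no camera call; for the wrist camera it gives the pose at the moment of the call.
- ctrl.hand_in(): hands the job in; it is judged then, once.
The state is a dict: "clock": time; "q": joint angles; "joint_velocities": joint speeds; "tau": joint torques, N m; "position": TCP position; "orientation": TCP orientation; "contact_force": force on the tool from outside, world axes, zero at the start; "wrist_torque": the same for the moment, N m; "opening": opening from 0.0 (shut) to 1.0 (fully open); "gripper_force": force on a finger pad.
Only numpy, scipy, OpenCV 4.12 (cv2) and the standard library are available. Lean on these libraries where they do the work, as an engineer would, in place of code of your own. Each camera call takes 0.05 s, during which the arm holds its last target. There are 200 camera calls.

## Working session

There is one attempt and no reset: what is moved stays moved. The work goes in short steps, Python scripts to look and compute and a tool call to move; the robot and the scene stay as the last step left them, time stands still between calls to the robot, and variables do not carry over. Pictures are saved under pics/ and viewed, at most 10 in all, crops included, and the job is handed in when it is done.

Besides the shell and the picture viewer there is one more tool, called after "Request:" by a JSON object that holds its "api" and its "payload", one argument or row to a line. arm_command: Moves the arm, as the interface text tells. Its arguments: {"type":"object","properties":{"plan":{"type":"array"},"newtons":{"type":"number"}},"required":["plan"]}

```bash
mkdir -p pics
python3 - <<'E'
from workcell import sensors,cams
import cv2,numpy as np
s=sensors.get_state();print(s)
for n in("scene","top"):
    cv2.imwrite(f"pics/{n}0.png",cams.camera(n));c=cams.get_calibration(n);print(n,c['fx'],c['cx'],c['cy'],np.round(c['world_from_camera'],3).tolist())
E
```

```text
{'clock': 0.0, 'q': array([ 1.11641130e+00,  4.91551481e-01,  1.55948937e+00,  4.89439558e-06,
        1.09168675e+00, -1.05590265e-01]), 'joint_velocities': array([-2.22068883e-04, -1.25313367e-03, -4.36274543e-04, -1.06006325e-03,
        1.66701369e-03,  4.43490069e-05]), 'tau': array([ 2.31185200e-03, -6.18469048e+01, -2.61588264e+01, -3.67854602e-05,
        4.16558236e-03, -3.20662264e-05]), 'position': array([213.46864645, 587.15780742, 230.71900828]), 'orientation': array([[-9.39784501e-01,  3.41767229e-01, -5.02043704e-04],
       [ 3.41767575e-01,  9.39783958e-01, -1.01788238e-03],
       [ 1.23933779e-04, -1.12817234e-03, -9.99999356e-01]]), 'contact_force': array([ 0.17938348, -0.05064522, -0.2966272 ]), 'wrist_torque': array([ 0.05351559,  0.0179203 , -0.01547407]), 'gripper_force': 0.0, 'opening': 1.0003837397337525}
scene 431.7029417485412 310.3466370973261 193.22209432801407 [[0.542, 0.499, -0.676, 1461.102], [0.84, -0.323, 0.436, -602.469], [-0.001, -0.805, -0.594, 941.604], [0.0, 0.0, 0.0, 1.0]]
top 468.6793013474287 321.03100767256467 199.6300487816847 [[-0.002, -0.989, 0.15, 294.445], [-1.0, 0.004, 0.014, -8.765], [-0.015, -0.15, -0.989, 1840.672], [0.0, 0.0, 0.0, 1.0]]
```

View pics/scene0.png

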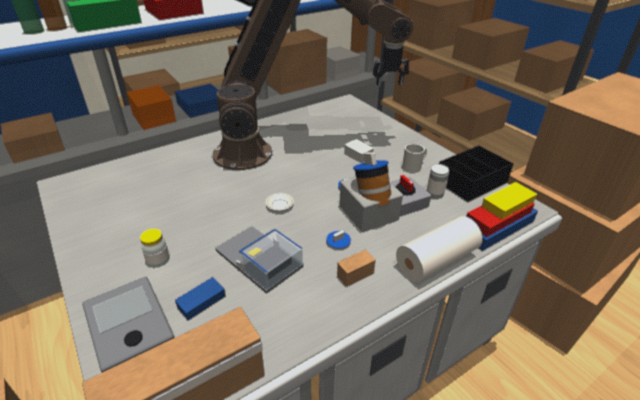

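View pics/top0.png

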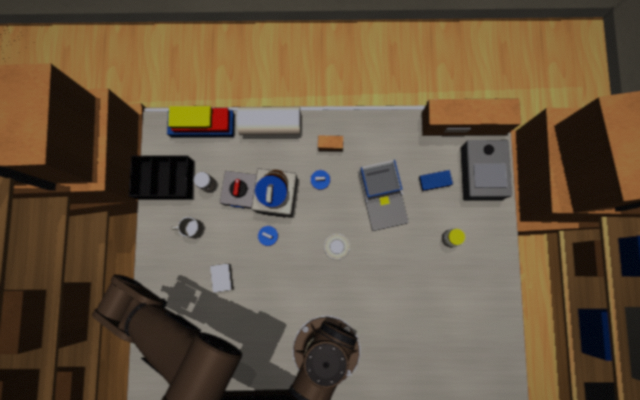

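The scene view shows the hopper at about (370,195) and the dock at (262,255), with two smaller decoy caps. In the top view the hopper is at about (272,190), the knob at (238,187), the dock at (385,195), and the decoys at (320,180) and (268,236). I'll enlarge the top view.

Run:
```python
import cv2
a=cv2.imread("pics/top0.png")[155:250,215:415]
cv2.imwrite("pics/topc.png",cv2.resize(a,None,fx=4,fy=4,interpolation=cv2.INTER_CUBIC))
```

```text
(no output)
```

View pics/topc.png

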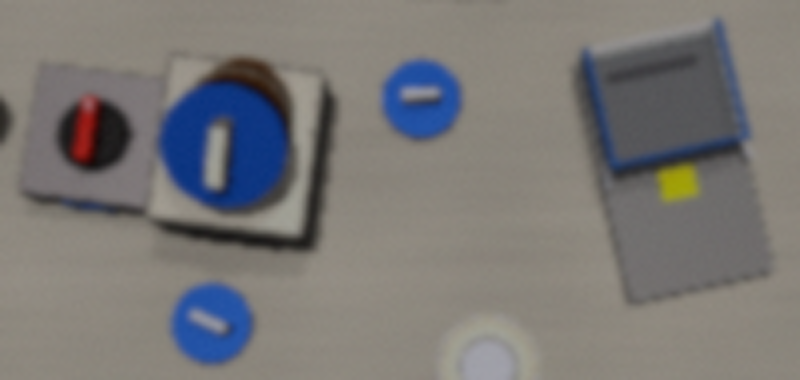

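The crop shows the dock deck's front corners at (630,303) and (770,270), and the hood's front edge from (612,165) to (748,135). The foot's top corners are at (172,52), (328,75), (303,242) and (150,215). The blue disc is centred near (224,145), and the knob's black disc near (94,133).

```bash
cat > h.py <<'E'
import numpy as np
from workcell import cams,sensors
def ray(c,u,v,z):
    T=c['world_from_camera'];d=T[:3,:3]@np.array([(u-c['cx'])/c['fx'],(v-c['cy'])/c['fy'],1]);o=T[:3,3]
    return o+d*(z-o[2])/d[2]
def proj(c,p):
    q=np.linalg.inv(c['world_from_camera'])@np.r_[p,1];return [c['fx']*q[0]/q[2]+c['cx'],c['fy']*q[1]/q[2]+c['cy']]
E
python3 - <<'E'
from h import *
np.set_printoptions(precision=1,suppress=True)
c=cams.get_calibration("top")
for n,u,v,z in [("deckFL",630,303,16),("deckFR",770,270,16),("hoodL",612,165,80),("hoodR",748,135,80),("catch",678,183,18),
 ("fBL",172,52,110),("fBR",328,75,110),("fFR",303,242,110),("fFL",150,215,110),("disc",224,145,192),("bar f",214,190,222),("bar b",222,122,240),("knobdisc",94,133,65),("bar1",90,97,90),("bar2",85,160,90)]:
    print(n,ray(c,215+u/4-.375,155+v/4-.375,z))
E
```

```text
deckFL [ 449.3 -181.4   16. ]
deckFR [ 481.  -318.2   16. ]
hoodL [ 575.1 -160.7   80. ]
hoodR [ 603.4 -290.3   80. ]
catch [ 566.8 -230.4   18. ]
fBL [680.4 255.5 110. ]
fBR [657.5 107.7 110. ]
fFR [499.2 130.1 110. ]
fFL [525.1 273.3 110. ]
disc [577.  194.9 192. ]
bar f [532.  199.4 222. ]
bar b [589. 191. 240.]
knobdisc [611.1 336.3  65. ]
bar1 [641.5 336.1  90. ]
bar2 [580.6 339.4  90. ]
```

Request:
{"api": "arm_command", "payload": {
  "plan": [
    [0,0,0,-5,-6],
    [0,0,0,-5,-5.6]
  ]
}}

```text
clock: 0.35
position: [213.5, 587.1, 331.9]
orientation: [[-0.99, 0.143, -0.001], [0.143, 0.99, -0.002], [0.001, -0.002, -1.0]]
contact_force: [0.7, 1.1, 0.1]
opening: 1.0
gripper_force: 0.0
```

```bash
cat >> h.py <<'E'
def go(p,yaw=None):
    "delta to TCP target p in tool axes (cm); roll (deg) that puts tool y at world angle yaw (deg, mod 180)"
    s=sensors.get_state();R=s['orientation'];d=R.T@(np.array(p)-s['position'])/10
    a=np.degrees(np.arctan2(R[1,1],R[0,1]));r=None
    if yaw is not None: r=round(-((yaw-a+90)%180-90),2)
    print('pos',s['position'].round(1),'yaw',a.round(2),'delta cm',d.round(2),'roll',r,'F',s['contact_force'].round(1),'op',round(s['opening'],3),'t',s['clock'],'q',s['q'].round(2))
E
python3 - <<'E'
from h import *
go([500,205,380],81.6)
c=cams.get_calibration("wrist");s=sensors.get_state();T=c['world_from_camera']
print(c['fx'],(s['orientation'].T@T[:3,:3]).round(3),s['orientation'].T@(T[:3,3]-s['position']))
E
```

```text
pos [213.5 587.1 331.9] yaw 81.8 delta cm [-33.8  -33.75  -4.77] roll 0.2 F [0.7 1.1 0.1] op 1.0 t 0.35 q [ 1.12  0.41  1.42 -0.    1.31 -0.31]
358.8481718960494 [[ 0.    -0.949 -0.314]
 [ 1.     0.     0.   ]
 [-0.    -0.314  0.949]] [  78.64365468    0.74775156 -143.1166875 ]
```

Request:
{"api": "arm_command", "payload": {
  "plan": [
    [0,-4.2,-4.2,-0.6,0],
    [0,-4.2,-4.2,-0.6,0],
    [0,-4.2,-4.2,-0.6,0],
    [0,-4.2,-4.2,-0.6,0],
    [0,-4.2,-4.2,-0.6,0]
  ]
}}

```text
clock: 0.98
position: [391.5, 347.3, 361.4]
orientation: [[-0.989, 0.146, -0.0], [0.146, 0.989, -0.0], [0.0, -0.0, -1.0]]
contact_force: [0.7, 0.4, -0.6]
opening: 1.001
gripper_force: 0.0
```

Request:
{"api": "arm_command", "payload": {
  "plan": [
    [0,-4.2,-4.2,-0.6,0],
    [0,-4.2,-4.2,-0.6,0],
    [0,-4.2,-4.2,-0.6,0],
    [0,0,0,0,0],
    [0,0,0,0,0]
  ]
}}

```text
clock: 1.6
position: [496.7, 206.0, 378.9]
orientation: [[-0.989, 0.147, -0.001], [0.147, 0.989, 0.0], [0.001, -0.0, -1.0]]
contact_force: [-0.6, 0.3, 0.5]
opening: 1.002
gripper_force: 0.0
```

Run:
```python
from h import *
import cv2,pickle
go([500,205,380],81.6)
c=cams.get_calibration("wrist");im=cams.camera("wrist");pickle.dump(c,open("w1.pkl","wb"))
cv2.imwrite("pics/w1.png",im)
m=[585,194,186]
print(proj(c,m))
```

```text
pos [496.7 206.  378.9] yaw 81.57 delta cm [-0.34 -0.05 -0.11] roll -0.03 F [-0.6  0.3  0.5] op 1.002 t 1.6 q [ 0.27  0.24  1.55  0.    1.35 -1.15]
[np.float64(312.14855809215123), np.float64(252.3565402162475)]
```

View pics/w1.png

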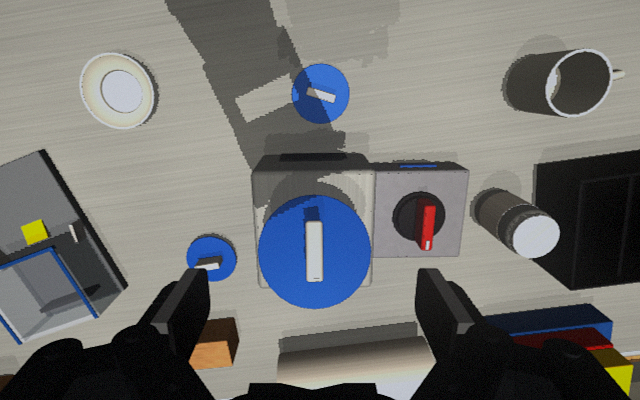

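The wrist view has its far side at the bottom and +y to the right. The blue disc is centred at (315,251), its width runs from 258 to 372, and the bar is vertical at column 314. The knob's black disc is at (418,217), with its red bar top from (430,203) to (427,250).

Run:
```python
from h import *
import pickle,itertools
from scipy.optimize import least_squares
np.set_printoptions(precision=1,suppress=True)
c=pickle.load(open("w1.pkl","rb"))
print("disc",ray(c,315,251,191.4),"foot near corners z110",ray(c,252,170,110),ray(c,374,171,110))
# fit cap pose: mouth (x,y,z), yaw ; points: disc left/right/top/bottom extremes via projected circle
def ext(p):
    x,y,z,a=p;e=np.array([np.cos(a),np.sin(a),0]);f=np.array([-e[1],e[0],0]);ax=-np.sin(.45)*e+np.array([0,0,np.cos(.45)]);ex=np.cos(.45)*e+np.array([0,0,np.sin(.45)])
    m=np.array([x,y,z]);P=np.array([proj(c,m+6*ax+58*(np.cos(t)*ex+np.sin(t)*f)) for t in np.linspace(0,6.28,90)])
    b=[proj(c,m+44*ax+s*28*ex) for s in(-1,1)]
    return np.r_[P[:,0].min(),P[:,0].max(),P[:,1].min(),P[:,1].max(),np.ravel(b)]
obs=np.array([258,372,193.5,308.5,315,222,314,281])
r=least_squares(lambda p:ext(p)-obs,[580,194,186,-.147]);print(r.x,r.x[3],r.fun)
for z in(65,70):print("knobdisc",z,ray(c,418,216.5,z))
for z in(85,95,105):print("bar",z,ray(c,430,204,z),ray(c,427,250,z))
```

```text
disc [581.2 197.5 191.4] foot near corners z110 [506.2 134.1 110. ] [528.3 276.  110. ]
[584.3 196.5 183.5  -0.2] -0.1540187477276118 [-0.1 -0.9  0.9  0.2  0.1 -1.7  0.8  0.7]
knobdisc 65 [612.4 335.7  65. ]
knobdisc 70 [610.2 334.4  70. ]
bar 85 [588.9 346.8  85. ] [653.9 339.9  85. ]
bar 95 [585.  343.9  95. ] [648.6 337.2  95. ]
bar 105 [581.2 340.9 105. ] [643.2 334.4 105. ]
```

```bash
python3 -c "
from h import *
go([569.5,198.7,196],81.2)"
```

```text
pos [496.4 206.6 379.1] yaw 81.64 delta cm [-7.35  0.28 18.3 ] roll 0.44 F [-0.1  0.3  0.3] op 0.996 t 1.65 q [ 0.27  0.24  1.55  0.    1.35 -1.15]
```

Request:
{"api": "arm_command", "payload": {
  "plan": [
    [0,-3.7,0.1,0.5,0.4],
    [0,-3.7,0.1,4.8,0],
    [0,0,0,5,0],
    [0,0,0,4.5,0],
    [0,0,0,3.5,0]
  ]
}}

```text
clock: 2.28
position: [569.2, 198.4, 194.4]
orientation: [[-0.989, 0.15, -0.002], [0.15, 0.989, -0.0], [0.002, -0.0, -1.0]]
contact_force: [-0.0, -0.2, 0.2]
opening: 1.0
gripper_force: 0.0
```

Request:
{"api": "arm_command", "payload": {
  "plan": [
    [0,0,0,0,0],
    [0,0,0,0,0]
  ]
}}

```text
clock: 2.52
position: [570.7, 197.9, 197.8]
orientation: [[-0.988, 0.151, 0.002], [0.151, 0.988, 0.001], [-0.002, 0.001, -1.0]]
contact_force: [0.6, 0.3, -0.2]
opening: 0.999
gripper_force: 0.0
```

Run:
```python
from h import *
import cv2
go([569.5,198.7,196],81.2)
cv2.imwrite("pics/w2.png",cams.camera("wrist"))
```

```text
pos [570.7 197.9 197.8] yaw 81.29 delta cm [0.13 0.06 0.18] roll 0.09 F [ 0.6  0.3 -0.2] op 0.999 t 2.525 q [ 0.22  0.5   1.65  0.    0.99 -1.19]
```

View pics/w2.png

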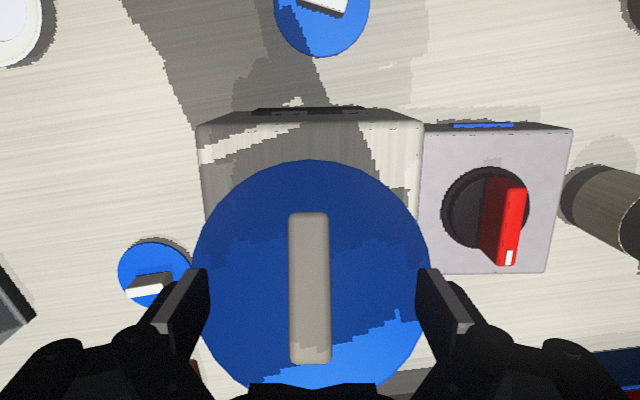

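The bar is centred between the fingers at column 309, and the fingers clear the disc. I'll close now.

Request:
{"api": "arm_command", "payload": {
  "plan": [
    [0.6,0,0,0,0],
    [1,0,0,0,0],
    [1,0,0,0,0],
    [1,0,0,0,0],
    [1,0,0,0,0]
  ],
  "newtons": 30
}}

```text
clock: 3.2
position: [570.4, 197.0, 196.5]
orientation: [[-0.988, 0.153, 0.0], [0.153, 0.988, 0.0], [-0.0, 0.0, -1.0]]
contact_force: [-2.2, 1.2, 3.0]
opening: 0.189
gripper_force: 29.2
```

Request:
{"api": "arm_command", "payload": {
  "plan": [
    [1,0,0,0,0],
    [1,0,0,0,0]
  ]
}}

```text
clock: 3.45
position: [570.4, 197.0, 196.5]
orientation: [[-0.988, 0.153, 0.0], [0.153, 0.988, 0.0], [-0.0, 0.0, -1.0]]
contact_force: [-2.5, -0.3, 5.3]
opening: 0.182
gripper_force: 29.6
```

Request:
{"api": "arm_command", "payload": {
  "plan": [
    [1,0.22,0,-0.45,0],
    [1,0.44,0,-0.9,0],
    [1,0.65,0,-1.35,0],
    [1,0.9,0,-1.8,0],
    [1,0.9,0,-1.8,0]
  ]
}}

```text
clock: 4.08
position: [539.1, 201.8, 261.0]
orientation: [[-0.988, 0.153, 0.001], [0.153, 0.988, 0.0], [-0.001, 0.0, -1.0]]
contact_force: [0.0, -0.0, -1.5]
opening: 0.184
gripper_force: 29.2
```

Request:
{"api": "arm_command", "payload": {
  "plan": [
    [1,1,0,-3,0],
    [1,0,0,-4,0],
    [1,0,0,-2,0],
    [1,0,0,0,0],
    [1,0,0,0,0]
  ]
}}

```text
clock: 4.7
position: [529.3, 203.1, 348.7]
orientation: [[-0.988, 0.153, -0.001], [0.153, 0.988, -0.0], [0.001, -0.0, -1.0]]
contact_force: [-0.6, 1.0, -1.7]
opening: 0.181
gripper_force: 29.4
```

Run:
```python
from h import *
import cv2
o=np.array([600,-221,0]);e=np.array([.975,.22,0]);sd=o-82*e+[0,0,16];print(sd)
go(sd+[0,0,244],90+12.7)
cv2.imwrite("pics/w3.png",cams.camera("wrist"))
```

```text
[ 520.05 -239.04   16.  ]
pos [529.3 203.1 348.7] yaw 81.22 delta cm [ -5.84 -43.84   8.88] roll -21.48 F [-0.6  1.  -1.7] op 0.181 t 4.7 q [ 0.25  0.31  1.53  0.    1.3  -1.17]
```

View pics/w3.png

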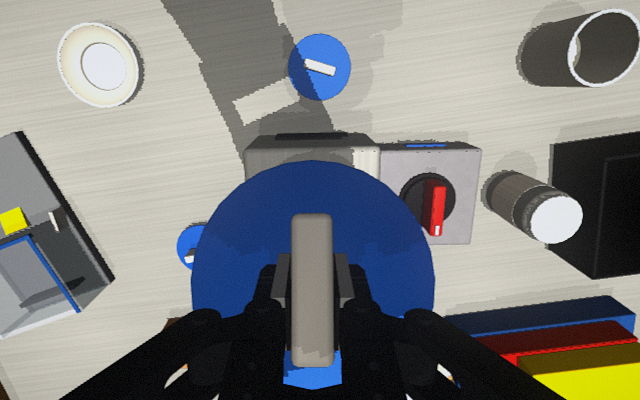

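The cap is held between the pads and still tilted as in the mouth. I'll rotate and carry it above the dock.

Request:
{"api": "arm_command", "payload": {
  "plan": [
    [1,0,-4,0,-7.2],
    [1,0,-4,0,-7.2],
    [1,0,-4,0,-7.1],
    [1,0,0,0,0]
  ]
}}

```text
clock: 5.25
position: [526.5, 81.8, 348.4]
orientation: [[-0.976, -0.219, -0.002], [-0.219, 0.976, -0.0], [0.002, 0.0, -1.0]]
contact_force: [0.3, 0.4, -2.9]
opening: 0.181
gripper_force: 29.7
```

```bash
python3 -c "
from h import *
go([514,-240.3,260],102.7)"
```

```text
pos [526.5  81.8 348.4] yaw 102.63 delta cm [  8.25 -31.16   8.85] roll -0.07 F [ 0.3  0.4 -2.9] op 0.181 t 5.25 q [ 0.03  0.26  1.61 -0.    1.28 -1.76]
```

Request:
{"api": "arm_command", "payload": {
  "plan": [
    [1,1,-3.6,0,0],
    [1,1,-4,0,0],
    [1,1,-4,0,0],
    [1,1,-4,0,0],
    [1,1,-4,0,0]
  ]
}}

```text
clock: 5.88
position: [520.8, -118.9, 348.6]
orientation: [[-0.976, -0.219, -0.001], [-0.219, 0.976, 0.001], [0.001, 0.001, -1.0]]
contact_force: [1.0, -0.0, -0.7]
opening: 0.184
gripper_force: 29.9
```

Request:
{"api": "arm_command", "payload": {
  "plan": [
    [1,1.1,-4,0,0],
    [1,1.1,-4,0,0],
    [1,1.05,-3.6,0,0],
    [1,0,0,0,0],
    [1,0,0,0,0]
  ]
}}

```text
clock: 6.5
position: [514.8, -237.8, 348.7]
orientation: [[-0.976, -0.22, -0.001], [-0.22, 0.976, 0.001], [0.001, 0.001, -1.0]]
contact_force: [0.0, 0.7, -0.1]
opening: 0.183
gripper_force: 30.0
```

Run:
```python
from h import *
import cv2,pickle
go([514,-240.3,260],102.7)
c=cams.get_calibration("wrist");cv2.imwrite("pics/w4.png",cams.camera("wrist"));pickle.dump(c,open("w4.pkl","wb"))
o=np.array([600,-221,0]);e=np.array([.9755,.2200,0]);f=np.array([-.22,.9755,0])
for n,x,y,z in[("FL",-138,73,16),("FR",-138,-73,16),("hL",-12,65,82),("hR",-12,-65,82),("BL",106,73,16),("BR",106,-73,16)]:print(n,np.round(proj(c,o+x*e+y*f+[0,0,z])))
```

```text
pos [ 514.8 -237.8  348.7] yaw 102.69 delta cm [ 0.13 -0.23  8.87] roll -0.01 F [ 0.   0.7 -0.1] op 0.183 t 6.5 q [-0.55  0.31  1.53  0.    1.3  -2.34]
FL [367. 104.]
FR [253. 104.]
hL [363. 214.]
hR [256. 214.]
BL [359. 273.]
BR [261. 273.]
```

View pics/w4.png

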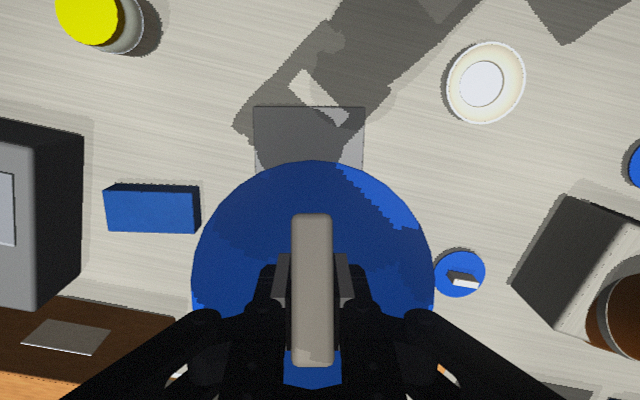

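The deck's front corners are at (254,107) and (364,107), with the front edge level, so the yaw is right. The dock is about 4 mm farther forward than estimated and 3.5 mm to the tool's -y. I'll correct for both and lower.

Request:
{"api": "arm_command", "payload": {
  "plan": [
    [1,-0.35,-0.35,4,0],
    [1,0,0,6,0],
    [1,0,0,6,0],
    [1,0,0,5,0],
    [1,0,0,4,0]
  ]
}}

```text
clock: 7.18
position: [518.9, -239.8, 97.5]
orientation: [[-0.975, -0.221, -0.001], [-0.221, 0.975, 0.001], [0.001, 0.001, -1.0]]
contact_force: [1.1, 0.6, -1.9]
opening: 0.183
gripper_force: 30.0
```

Request:
{"api": "arm_command", "payload": {
  "plan": [
    [1,0,0,2,0],
    [1,0,0,1,0],
    [1,0,0,0,0],
    [1,0,0,0,0]
  ],
  "newtons": 20
}}

```text
clock: 7.68
position: [519.5, -241.3, 70.3]
orientation: [[-0.975, -0.22, 0.001], [-0.22, 0.975, -0.001], [-0.001, -0.001, -1.0]]
contact_force: [-0.1, -0.6, -1.5]
opening: 0.177
gripper_force: 29.9
```

```bash
python3 -c "
from h import *
go([519.1,-240.4,60],102.7)"
```

```text
pos [ 519.5 -241.3   70.3] yaw 102.73 delta cm [0.02 0.09 1.03] roll 0.03 F [-0.1 -0.6 -1.5] op 0.177 t 7.675 q [-0.55  0.63  1.84  0.    0.68 -2.34]
```

Request:
{"api": "arm_command", "payload": {
  "plan": [
    [1,0,0,0.3,0],
    [1,0,0,0.3,0],
    [1,0,0,0.2,0],
    [1,0,0,0.2,0],
    [1,0,0,0.2,0]
  ],
  "newtons": 20
}}

```text
clock: 8.3
position: [518.9, -241.3, 57.1]
orientation: [[-0.975, -0.22, -0.0], [-0.22, 0.975, 0.0], [-0.0, 0.0, -1.0]]
contact_force: [-0.7, 0.5, -1.6]
opening: 0.183
gripper_force: 29.9
```

Request:
{"api": "arm_command", "payload": {
  "plan": [
    [1,0,0,0.2,0],
    [1,0,0,0.2,0]
  ]
}}

```text
clock: 8.55
position: [520.5, -241.5, 55.3]
orientation: [[-0.976, -0.22, 0.004], [-0.22, 0.976, -0.001], [-0.004, -0.002, -1.0]]
contact_force: [4.0, 8.9, 29.4]
opening: 0.183
gripper_force: 33.4
```

Request:
{"api": "arm_command", "payload": {
  "plan": [
    [1,0,0,0,0],
    [1,0,0,0,0],
    [1,0,0,0,0]
  ],
  "newtons": 20
}}

```text
clock: 8.93
position: [520.6, -241.5, 55.4]
orientation: [[-0.976, -0.22, 0.004], [-0.22, 0.976, -0.002], [-0.004, -0.003, -1.0]]
contact_force: [2.5, 5.2, 20.4]
opening: 0.186
gripper_force: 32.4
```

Run:
```python
from h import *
import cv2,pickle
go([519.1,-240.4,55],102.7);print(sensors.get_state()['wrist_torque'])
im=cams.camera("scene");cv2.imwrite("pics/s5.png",cv2.resize(im[190:320,190:350],None,fx=4.6,fy=4.6,interpolation=cv2.INTER_CUBIC))
```

```text
pos [ 520.6 -241.5   55.4] yaw 102.7 delta cm [0.12 0.14 0.04] roll 0.0 F [ 2.5  5.2 20.4] op 0.186 t 8.925 q [-0.55  0.65  1.84  0.    0.64 -2.34]
[ 0.995662   -0.07261992 -0.07416969]
```

View pics/s5.png

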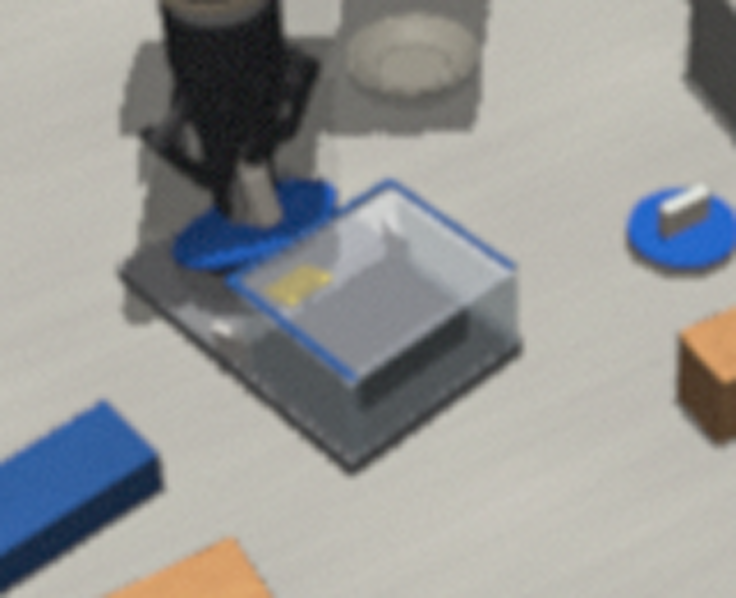

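The cap is tilted with its rear low edge on the deck, clear of the hood, and the force is easing slowly. I'll soften the grip so that it can pivot.

Request:
{"api": "arm_command", "payload": {
  "plan": [
    [0.83,0,0,0,0],
    [0.83,0,0,0,0]
  ],
  "newtons": 20
}}

```text
clock: 9.22
position: [520.5, -241.4, 55.4]
orientation: [[-0.976, -0.22, 0.004], [-0.22, 0.976, -0.002], [-0.004, -0.002, -1.0]]
contact_force: [2.4, 6.4, 19.9]
opening: 0.186
gripper_force: 32.4
```

Request:
{"api": "arm_command", "payload": {
  "plan": [
    [0.83,0,0,0.1,0],
    [0.83,0,0,0,0]
  ]
}}

```text
clock: 9.48
position: [521.0, -241.4, 55.0]
orientation: [[-0.976, -0.22, 0.005], [-0.22, 0.976, -0.002], [-0.005, -0.003, -1.0]]
contact_force: [3.8, 7.0, 26.3]
opening: 0.182
gripper_force: 33.3
```

Request:
{"api": "arm_command", "payload": {
  "plan": [
    [0.82,0,0,0,0],
    [0.82,0,0,0,0]
  ]
}}

```text
clock: 9.72
position: [521.0, -241.4, 55.0]
orientation: [[-0.976, -0.22, 0.005], [-0.22, 0.976, -0.002], [-0.005, -0.003, -1.0]]
contact_force: [3.5, 8.3, 25.5]
opening: 0.183
gripper_force: 33.3
```

Request:
{"api": "arm_command", "payload": {
  "plan": [
    [0.815,0,0,0,0],
    [0.815,0,0,0,0]
  ]
}}

```text
clock: 9.98
position: [521.2, -241.4, 54.6]
orientation: [[-0.976, -0.22, 0.006], [-0.22, 0.976, -0.002], [-0.005, -0.003, -1.0]]
contact_force: [5.6, 8.0, 20.8]
opening: 0.186
gripper_force: 15.5
```

Request:
{"api": "arm_command", "payload": {
  "plan": [
    [0.81,0,0,0,0],
    [0.81,0,0,0,0]
  ]
}}

```text
clock: 10.22
position: [518.9, -241.3, 52.2]
orientation: [[-0.975, -0.22, -0.0], [-0.22, 0.975, 0.0], [0.0, 0.0, -1.0]]
contact_force: [-0.0, -0.2, -1.5]
opening: 0.188
gripper_force: 0.1
```

```bash
cat > blue.py <<'E'
from h import *
import cv2
def blue(n="wrist"):
    im=cams.camera(n);h=cv2.cvtColor(im,cv2.COLOR_BGR2HSV);m=cv2.inRange(h,(105,150,40),(125,255,255))
    k,l,st,ce=cv2.connectedComponentsWithStats(m);i=[j for j in range(1,k) if st[j,4]>150]
    return im,[st[j].tolist() for j in i]
E
python3 - <<'E'
from blue import *
go([519.1,-240.4,45],102.7)
c=cams.get_calibration("wrist");im,b=blue();print(b);cv2.imwrite("pics/w6.png",im)
s=sensors.get_state();R=s['orientation'];e=-R[:,0];f=R[:,1];g=s['position'].copy()
for a in(0,.2,.45):
    ax=np.array([0,0,np.cos(a)])-np.sin(a)*e;ex=np.cos(a)*e+np.array([0,0,np.sin(a)])
    if a==0:o=np.array([*g[:2],16.])
    else:o=np.array([*g[:2],g[2]+19])-48*ax
    P=np.array([proj(c,o+20*ax+58*(np.cos(t)*ex+np.sin(t)*f)) for t in np.linspace(0,6.28,90)])
    print(a,P.min(0),P.max(0),[np.round(proj(c,o+58*ax+k*28*ex)) for k in(-1,1)])
E
```

```text
pos [ 518.9 -241.3   52.2] yaw 102.72 delta cm [-0.04  0.08  0.72] roll 0.02 F [-0.  -0.2 -1.5] op 0.188 t 10.225 q [-0.55  0.65  1.85  0.    0.64 -2.34]
[[200, 179, 225, 140, 18415], [0, 308, 67, 92, 3791], [282, 321, 12, 57, 379], [331, 322, 12, 56, 366]]
0 [192.93128945 130.60644847] [430.78474566 347.18639784] [array([312., 227.]), array([312., 352.])]
0.2 [189.5820793  144.41943028] [434.09808532 381.83048205] [array([312., 225.]), array([312., 370.])]
0.45 [189.56151045 163.19527558] [434.09896337 413.21434133] [array([312., 217.]), array([312., 372.])]
```

View pics/w6.png

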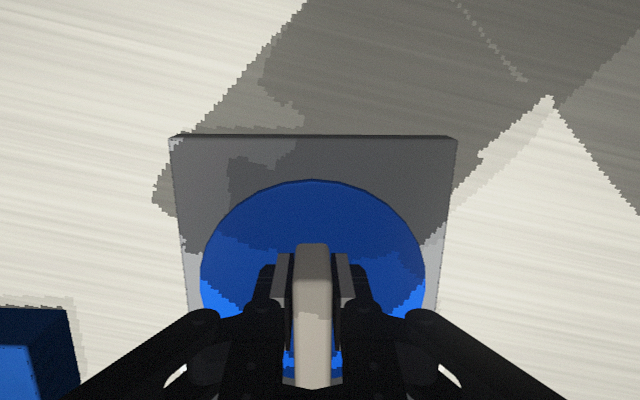

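Run:
```python
from h import *
from scipy.optimize import least_squares
np.set_printoptions(precision=2,suppress=True)
c=cams.get_calibration("wrist")
s=sensors.get_state();R=s['orientation'];e=-R[:,0];f=R[:,1];g=s['position']
print("deck front",ray(c,171,137,16),ray(c,457,138,16))
for w in(0,1):
  def pr(p):
    x,z,a=p;ax=np.array([0,0,np.cos(a)])-np.sin(a)*e;ex=np.cos(a)*e+np.array([0,0,np.sin(a)])
    o=np.array([*g[:2],0])+x*e+np.array([0,0,z])
    P=np.array([proj(c,o+20*ax+58*(np.cos(t)*ex+np.sin(t)*f)) for t in np.linspace(0,6.28,90)])
    b=[proj(c,o+58*ax+k*28*ex)[1] for k in(-1,1)]
    return np.array([np.ptp(P[:,0])-225,P[:,1].min()-179,b[0]-244,w*(b[1]-388)])
  r=least_squares(pr,[0,16,.2]);print(w,r.x,r.fun)
```

```text
deck front [ 483.19 -321.14   16.  ] [ 452.32 -182.3    16.  ]
0 [30.85 15.47  0.34] [-0. -0. -0. -0.]
1 [30.97 17.51  0.35] [ 2.34  1.12  1.73 -2.59]
```

```bash
cat > fit.py <<'E'
from h import *
import cv2
from scipy.optimize import least_squares
def fit(im,c,rmax,bar,y0=0):
    s=sensors.get_state();R=s['orientation'];e=-R[:,0];e[2]=0;f=R[:,1]*[1,1,0];g=s['position']
    h=cv2.cvtColor(im,cv2.COLOR_BGR2HSV);m=cv2.inRange(h,(105,150,40),(125,255,255))
    n,l,st,_=cv2.connectedComponentsWithStats(m);k=l==1+np.argmax(st[1:,4])
    pts=[]
    for r in range(np.nonzero(k.any(1))[0][0]+4,rmax,5):
        q=np.nonzero(k[r])[0];pts+=[(q[0],r),(q[-1]+1,r)]
    pts=np.array(pts,float)
    def pr(p,full=False):
        x,y,z,a=p;ax=np.array([0,0,np.cos(a)])-np.sin(a)*e;ex=np.cos(a)*e+np.array([0,0,np.sin(a)])
        o=np.array([*g[:2],z])+x*e+y*f
        P=np.array([proj(c,o+20*ax+58*(np.cos(t)*ex+np.sin(t)*f)) for t in np.linspace(0,2*np.pi,360)])
        d=np.linalg.norm(pts[:,None]-P,axis=2).min(1)
        if full:return o
        return np.r_[d,[3*(proj(c,o+58*ax-28*ex)[1]-bar)]]
    best=min((least_squares(pr,[x,0,16,a],loss='soft_l1') for x in(0,15) for a in(0.05,.3)),key=lambda r:r.cost)
    for a in(0,.2,.4):
        r=least_squares(lambda p:pr([p[0],p[1],16+43*np.sin(a),a]),[5,0],loss='soft_l1');print("tilt",a,"xy",r.x.round(1),"cost",round(r.cost,1))
    print("free x y z tilt",best.x.round(2),"cost",round(best.cost,1),pr(best.x,True).round(1));return best.x
E
python3 - <<'E'
from fit import *
fit(cv2.imread("pics/w6.png"),cams.get_calibration("wrist"),300,244)
E
```

```text
tilt 0 xy [22.4  0.4] cost 145.8
tilt 0.2 xy [25.8  0.5] cost 166.1
tilt 0.4 xy [27.6  0.4] cost 169.6
free x y z tilt [28.45  0.41 15.64  0.31] cost 26.3 [ 546.5 -234.7   15.6]
```

Run:
```python
import fit as F,re
from h import *
import cv2
im=cv2.imread("pics/w6.png")
print([int(x) for x in im[236:396:3,306:318].mean((1,2))])
src=open("fit.py").read().replace("[3*(proj(c,o+58*ax-28*ex)[1]-bar)]","[3*(proj(c,o+20*ax-28*ex)[1]-bar)]")
exec(src)
c=cams.get_calibration("wrist")
fit(im,c,300,243)
s=sensors.get_state();R=s['orientation'];e=-R[:,0];g=s['position']
for x in(15,20,25):print(x,[proj(c,np.array([*g[:2],z])+(x+k)*e)[1].round() for z in(36,74) for k in(-28,28)])
```

```text
[64, 65, 66, 79, 80, 82, 81, 81, 81, 81, 82, 82, 82, 83, 86, 120, 137, 142, 146, 147, 146, 146, 146, 146, 146, 146, 171, 173, 172, 173, 172, 172, 171, 171, 171, 171, 171, 170, 171, 170, 170, 170, 169, 169, 169, 168, 168, 166, 167, 167, 167, 61, 12, 10]
tilt 0 xy [22.7  0.3] cost 41.8
tilt 0.2 xy [26.2  0.2] cost 100.4
tilt 0.4 xy [27.7  0.4] cost 161.9
free x y z tilt [2.349e+01 3.600e-01 1.335e+01 2.000e-02] cost 21.1 [ 541.7 -235.8   13.3]
15 [np.float64(226.0), np.float64(324.0), np.float64(264.0), np.float64(381.0)]
20 [np.float64(235.0), np.float64(332.0), np.float64(276.0), np.float64(390.0)]
25 [np.float64(245.0), np.float64(340.0), np.float64(287.0), np.float64(399.0)]
```

The profile at column 312 shows the bar's end face at rows 244–283 and its top at rows 283–388. So the cap lies flat, about 23 mm ahead of the TCP, at roughly dock x = -63 and y = -1. I'll release, back off, close and come down behind it.

Request:
{"api": "arm_command", "payload": {
  "plan": [
    [0.6,0,0,0,0],
    [0.5,0,0,0,0],
    [0.5,0,0,-4,0],
    [0.5,0,0,-5,0],
    [1,2,0,0,0]
  ],
  "newtons": 40
}}

```text
clock: 10.9
position: [501.0, -246.4, 145.5]
orientation: [[-0.975, -0.221, 0.005], [-0.221, 0.975, -0.003], [-0.005, -0.005, -1.0]]
contact_force: [0.1, -0.5, -0.3]
opening: 0.3
gripper_force: 0.0
```

Request:
{"api": "arm_command", "payload": {
  "plan": [
    [1,3,0,0,0],
    [1,2,0,0,0],
    [1,0,0,0,0],
    [1,0,0,0,0],
    [1,0,0,0,0]
  ]
}}

```text
clock: 11.52
position: [451.3, -256.6, 142.1]
orientation: [[-0.975, -0.221, 0.0], [-0.221, 0.975, 0.0], [-0.0, -0.0, -1.0]]
contact_force: [0.1, 0.8, -1.1]
opening: 0.001
gripper_force: 0.0
```

Run:
```python
src=open("fit.py").read().replace("[3*(proj(c,o+58*ax-28*ex)[1]-bar)]","[]")
exec(src)
import cv2
im=cams.camera("wrist");c=cams.get_calibration("wrist");cv2.imwrite("pics/w7.png",im)
h=cv2.cvtColor(im,cv2.COLOR_BGR2HSV);m=cv2.inRange(h,(105,150,40),(125,255,255));n,l,st,_=cv2.connectedComponentsWithStats(m);print([x.tolist() for x in st if x[4]>300])
x=fit(im,c,220,0)
o=np.array([602.4,-221.3,0]);e=np.array([.976,.219,0]);f=np.array([-.219,.976,0])
go(o-152*e+[0,0,24],102.65)
```

```text
[[0, 0, 640, 400, 244341], [242, 237, 142, 82, 5181], [0, 334, 132, 59, 6393]]Traceback (most recent call last):
  File "<stdin>", line 6, in <module>
  File "<string>", line 19, in fit
  File "<string>", line 19, in <genexpr>
    return func(*args, **kwargs)
    vector_fun = VectorFunction(
        fun_wrapped,
    ...<6 lines>...
        workers=workers
    )
    self._update_fun()
    ~~~~~~~~~~~~~~~~^^
    self.f = self.fun_wrapped(xp_copy(self.x))
             ~~~~~~~~~~~~~~~~^^^^^^^^^^^^^^^^^
    return np.atleast_1d(self.fun(x))
                         ~~~~~~~~^^^
    return self.f(x, *self.args, **self.kwargs)
           ~~~~~~^^^^^^^^^^^^^^^^^^^^^^^^^^^^^^
  File "<string>", line 16, in pr
ValueError: operands could not be broadcast together with shapes (0,1) (360,2)
```

Run:
```python
src=open("fit.py").read().replace("[3*(proj(c,o+58*ax-28*ex)[1]-bar)]","[]")
exec(src)
c=cams.get_calibration("wrist");im=cv2.imread("pics/w7.png")
fit(im,c,295,0)
o=np.array([602.4,-221.3,0]);e=np.array([.976,.219,0]);f=np.array([-.219,.976,0])
p=ray(c,313,237,36)-o;print("rim dock",p@e,p@f);s=sensors.get_state()['position']-o;print("tcp dock",s@e,s@f)
go(o-152*e+[0,0,24],102.65)
```

```text
Traceback (most recent call last):
ValueError: operands could not be broadcast together with shapes (0,1) (360,2)
```

Run:
```python
from h import *
c=cams.get_calibration("wrist")
o=np.array([602.4,-221.3,0]);e=np.array([.976,.219,0]);f=np.array([-.219,.976,0])
for u,v in((313,237),(242,292),(384,292)):p=ray(c,u,v,36)-o;print("rim dock",p@e,p@f)
s=sensors.get_state()['position']-o;print("tcp dock",s@e,s@f)
go(o-152*e+[0,0,24],102.65)
```

```text
rim dock -122.09986462425901 -0.39946939107334273
rim dock -74.05568870842517 -57.003302519291694
rim dock -74.2985026450508 56.49010606204306
tcp dock -155.29002524091388 -1.3211952401442495
pos [ 451.2 -256.6  142.1] yaw 102.75 delta cm [-0.32  0.13 11.81] roll 0.1 F [0.4 1.4 0.7] op 0.001 t 11.575 q [-0.64  0.46  1.91  0.    0.77 -2.44]
```

The cap's rear rim is at dock x = -122 and y = -0.4, so it is well centred. I'll lower the closed fingers behind it.

Request:
{"api": "arm_command", "payload": {
  "plan": [
    [1,0,0.13,4,0],
    [1,0,0,4,0],
    [1,0,0,2.5,0],
    [1,0,0,1.2,0],
    [1,0,0,0,0]
  ]
}}

```text
clock: 12.2
position: [450.5, -255.3, 24.9]
orientation: [[-0.975, -0.22, -0.001], [-0.22, 0.975, 0.001], [0.001, 0.001, -1.0]]
contact_force: [0.2, -0.0, 0.3]
opening: -0.0
gripper_force: 0.0
```

Request:
{"api": "arm_command", "payload": {
  "plan": [
    [1,-0.5,0,0,0],
    [1,-0.5,0,0,0],
    [1,-0.5,0,0,0],
    [1,-0.5,0,0,0],
    [1,-0.5,0,0,0]
  ]
}}

```text
clock: 12.82
position: [474.9, -249.7, 25.4]
orientation: [[-0.975, -0.22, -0.0], [-0.22, 0.975, 0.0], [0.0, 0.0, -1.0]]
contact_force: [-2.7, -1.5, 2.3]
opening: -0.0
gripper_force: 1.3
```

Request:
{"api": "arm_command", "payload": {
  "plan": [
    [1,-0.5,0,0,0],
    [1,-0.5,0,0,0],
    [1,-0.5,0,0,0],
    [1,-0.5,0,0,0],
    [1,-0.5,0,0,0]
  ]
}}

```text
clock: 13.45
position: [499.5, -244.3, 25.3]
orientation: [[-0.975, -0.22, 0.0], [-0.22, 0.975, 0.0], [-0.0, 0.0, -1.0]]
contact_force: [-3.0, 0.2, 2.5]
opening: 0.002
gripper_force: 1.4
```

```bash
cat > chk.py <<'E'
from blue import *
o=np.array([602.4,-221.3,0]);e=np.array([.976,.219,0]);f=np.array([-.219,.976,0])
s=sensors.get_state();p=s['position']-o;print("tcp dock",p@e,p@f,p[2],"F",s['contact_force']@e,s['contact_force']@f,s['contact_force'][2])
c=cams.get_calibration("wrist");im,b=blue();print(b);cv2.imwrite("pics/chk%d.png"%int(s['clock']*100),im)
E
python3 chk.py
```

```text
tcp dock -105.51784530146405 0.06463785856280047 25.27669020185136 F -2.9194019157705013 0.8367202437991033 2.5402910674651498
[[306, 351, 13, 15, 177], [192, 361, 21, 22, 181], [0, 366, 41, 34, 799]]
```

Request:
{"api": "arm_command", "payload": {
  "plan": [
    [1,-0.5,0,0,0],
    [1,-0.5,0,0,0],
    [1,-0.5,0,0,0],
    [1,-0.5,0,0,0],
    [1,-0.5,0,0,0]
  ]
}}

```text
clock: 14.12
position: [523.9, -238.8, 25.2]
orientation: [[-0.975, -0.22, 0.0], [-0.22, 0.975, 0.0], [-0.0, 0.0, -1.0]]
contact_force: [-1.5, -0.0, 0.9]
opening: 0.003
gripper_force: 0.8
```

Request:
{"api": "arm_command", "payload": {
  "plan": [
    [1,-0.5,0,0,0],
    [1,-0.5,0,0,0],
    [1,-0.5,0,0,0],
    [1,-0.3,0,0,0],
    [1,-0.2,0,0,0]
  ]
}}

```text
clock: 14.75
position: [543.2, -234.4, 25.2]
orientation: [[-0.975, -0.22, -0.0], [-0.22, 0.975, 0.0], [0.0, 0.0, -1.0]]
contact_force: [-2.0, -0.3, 0.4]
opening: -0.005
gripper_force: 0.8
```

Request:
{"api": "arm_command", "payload": {
  "plan": [
    [1,-0.2,0,0,0],
    [1,-0.2,0,0,0],
    [1,-0.2,0,0,0]
  ]
}}

```text
clock: 15.12
position: [549.0, -233.1, 25.2]
orientation: [[-0.975, -0.22, 0.0], [-0.22, 0.975, 0.0], [-0.0, 0.0, -1.0]]
contact_force: [-0.6, 0.8, -0.1]
opening: -0.001
gripper_force: 0.6
```

Request:
{"api": "arm_command", "payload": {
  "plan": [
    [1,-0.2,0,0,0],
    [1,-0.2,0,0,0],
    [1,-0.2,0,0,0],
    [1,0,0,0,0]
  ]
}}

```text
clock: 15.62
position: [554.8, -231.8, 25.3]
orientation: [[-0.975, -0.22, 0.0], [-0.22, 0.975, 0.0], [-0.0, 0.0, -1.0]]
contact_force: [-1.3, 0.7, 0.1]
opening: 0.002
gripper_force: 0.4
```

Request:
{"api": "arm_command", "payload": {
  "plan": [
    [1,-0.2,0,0,0],
    [1,-0.1,0,0,0],
    [1,0,0,0,0]
  ]
}}

```text
clock: 16.0
position: [557.5, -231.1, 25.2]
orientation: [[-0.975, -0.22, -0.0], [-0.22, 0.975, 0.0], [0.0, 0.0, -1.0]]
contact_force: [-4.0, -0.3, 0.8]
opening: -0.0
gripper_force: 2.2
```

Request:
{"api": "arm_command", "payload": {
  "plan": [
    [1,-0.2,0,0,0],
    [1,0,0,0,0]
  ]
}}

```text
clock: 16.25
position: [559.4, -230.7, 25.2]
orientation: [[-0.975, -0.22, -0.001], [-0.22, 0.975, 0.0], [0.0, 0.0, -1.0]]
contact_force: [-5.1, -1.2, 2.0]
opening: -0.005
gripper_force: 2.4
```

Request:
{"api": "arm_command", "payload": {
  "plan": [
    [1,-0.2,0,0,0],
    [1,0,0,0,0]
  ]
}}

```text
clock: 16.5
position: [561.1, -230.2, 25.2]
orientation: [[-0.975, -0.22, -0.001], [-0.22, 0.975, 0.0], [0.001, 0.001, -1.0]]
contact_force: [-6.5, -1.6, 2.5]
opening: -0.001
gripper_force: 3.2
```

Request:
{"api": "arm_command", "payload": {
  "plan": [
    [1,-0.2,0,0,0],
    [1,0,0,0,0]
  ]
}}

```text
clock: 16.75
position: [562.7, -229.8, 25.2]
orientation: [[-0.975, -0.22, -0.002], [-0.22, 0.975, 0.001], [0.002, 0.001, -1.0]]
contact_force: [-7.7, -1.6, 3.8]
opening: 0.003
gripper_force: 4.0
```

```bash
python3 chk.py
python3 - <<'E'
from blue import *
c=cams.get_calibration("scene");im=cams.camera("scene");cv2.imwrite("pics/s8.png",im)
o=np.array([602.4,-221.3,0]);e=np.array([.976,.219,0])
print(proj(c,o-34*e+[0,0,18]),proj(c,o+24*e+[0,0,36]))
E
```

```text
tcp dock -40.574615578940865 0.41488354376517855 25.179935191343617 F -7.882117237175457 0.15890099126057178 3.768966621597977
[[0, 267, 32, 121, 1783], [306, 351, 13, 15, 177], [191, 362, 22, 21, 172]]
[np.float64(254.85213825540006), np.float64(251.61622932780224)] [np.float64(267.0026989531346), np.float64(256.8865414192419)]
```

Request:
{"api": "arm_command", "payload": {
  "plan": [
    [1,0.2,0,0,0],
    [1,0.1,0,0,0],
    [1,0,0,0,0]
  ]
}}

```text
clock: 17.23
position: [560.5, -230.6, 25.2]
orientation: [[-0.975, -0.22, -0.0], [-0.22, 0.975, 0.0], [0.0, 0.0, -1.0]]
contact_force: [-4.8, -1.6, 0.9]
opening: -0.001
gripper_force: 2.3
```

Request:
{"api": "arm_command", "payload": {
  "plan": [
    [1,0.2,0,0,0],
    [1,0,0,0,0]
  ]
}}

```text
clock: 17.48
position: [558.6, -231.0, 25.3]
orientation: [[-0.975, -0.22, 0.0], [-0.22, 0.975, 0.0], [-0.0, 0.0, -1.0]]
contact_force: [-3.6, -0.9, 0.0]
opening: -0.0
gripper_force: 1.8
```

Request:
{"api": "arm_command", "payload": {
  "plan": [
    [1,0.5,0,0,0],
    [1,0.8,0,0,0],
    [1,1.5,0,0,0],
    [1,2,0,0,0],
    [1,1.5,0,0,0]
  ]
}}

```text
clock: 18.1
position: [495.9, -245.1, 25.4]
orientation: [[-0.976, -0.22, -0.0], [-0.22, 0.976, 0.0], [0.0, 0.0, -1.0]]
contact_force: [0.4, -0.5, 0.5]
opening: -0.003
gripper_force: 0.0
```

Request:
{"api": "arm_command", "payload": {
  "plan": [
    [1,2,0,-5,0],
    [1,0,0,-6,0],
    [1,0,0,-6,0],
    [1,0,0,0,0],
    [1,0,0,0,0]
  ]
}}

```text
clock: 18.73
position: [477.0, -249.1, 194.9]
orientation: [[-0.976, -0.22, -0.0], [-0.22, 0.976, 0.0], [0.0, 0.0, -1.0]]
contact_force: [0.5, -0.3, -0.6]
opening: -0.001
gripper_force: 0.0
```

```bash
python3 chk.py
python3 - <<'E'
from blue import *
im=cams.camera("wrist");c=cams.get_calibration("wrist")
o=np.array([602.4,-221.3,0]);e=np.array([.976,.219,0]);f=np.array([-.219,.976,0])
a=[proj(c,o+x*e+y*f+[0,0,16]) for x in(-138,100) for y in(-73,73)];print(np.round(a))
s=cams.camera("scene")[200:300,210:320];z=cv2.resize(s,(440,400),interpolation=cv2.INTER_CUBIC)
w=im[0:400,200:440];w=cv2.resize(w,(360,600))
b=np.zeros((600,800,3),np.uint8);b[:400,:440]=z;b[:,440:]=w;cv2.imwrite("pics/fin.png",b)
cv2.imwrite("pics/w9.png",im)
E
```

```text
tcp dock -128.47318722648328 0.2810668991710065 194.920989264724 F 0.3759747337331131 -0.42453920473990575 -0.6498543092202722
[[24, 274, 131, 56, 6392], [254, 283, 24, 34, 361], [348, 286, 19, 30, 238], [486, 345, 59, 42, 1317]]
[[231. 162.]
 [391. 162.]
 [246. 371.]
 [376. 371.]]
```

View pics/fin.png

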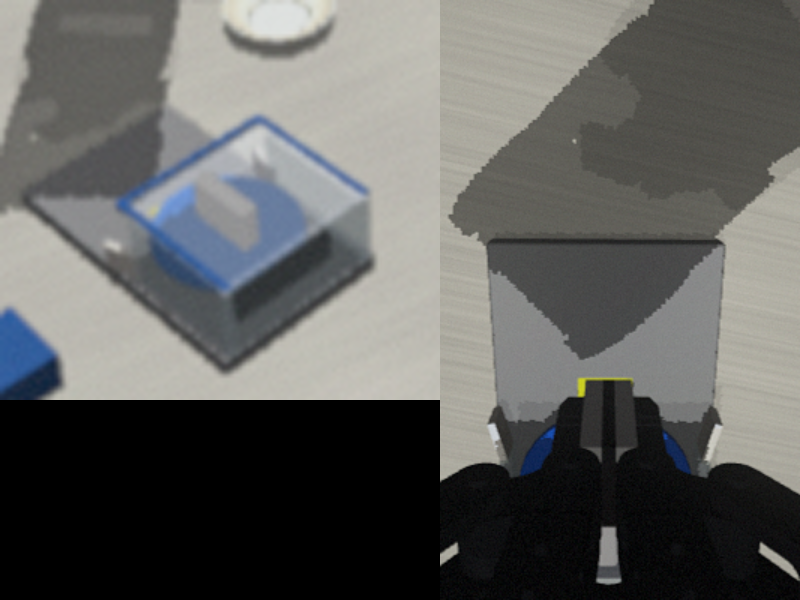

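The cap lies under the hood, and the yellow catch shows behind it. I'll check its position numerically with the fingers open and the camera pulled back.

Request:
{"api": "arm_command", "payload": {
  "plan": [
    [0,1,0,-4,0],
    [0,1,0,-4,0],
    [0,0,0,0,0],
    [0,0,0,0,0],
    [0,0,0,0,0]
  ]
}}

```text
clock: 19.5
position: [458.0, -253.4, 273.8]
orientation: [[-0.975, -0.22, -0.002], [-0.22, 0.975, 0.002], [0.002, 0.002, -1.0]]
contact_force: [-0.2, -0.3, -0.3]
opening: 0.994
gripper_force: 0.0
```

Run:
```python
from blue import *
np.set_printoptions(precision=1,suppress=True,linewidth=200)
c=cams.get_calibration("wrist");im,b=blue();cv2.imwrite("pics/w10.png",im);print(b)
o=np.array([602.4,-221.3,0]);e=np.array([.976,.219,0]);f=np.array([-.219,.976,0])
for n,x,z in(("front",-138,16),("rim20",-38,36),("rim24",-34,36),("hood",-12,82),("barrear",-4,74),("barfront",52,74)):print(n,np.array(proj(c,o+x*e+[0,0,z])))
for x in(20,24,28):print(x,[np.array(proj(c,o+(x+58*np.cos(t))*e+58*np.sin(t)*f+[0,0,36])) for t in(2.2,2.6,np.pi)])
u=int(round(proj(c,o-34*e)[0]))
for k in(-35,-20,0):print(k,[(r,im[r,u+k].tolist()) for r in range(150,300,2) if abs(im[r,u+k].astype(int)-im[r-2,u+k]).max()>25])
h=cv2.cvtColor(im,cv2.COLOR_BGR2HSV);y=cv2.inRange(h,(22,120,80),(35,255,255));q=np.argwhere(y);print([q[(abs(q[:,1]-u)<25)].min(0),q[(abs(q[:,1]-u)<25)].max(0)])
for x,z in((-49,16),(-19,16),(-19,24)):print("catch",x,z,np.array(proj(c,o+x*e+[0,0,z])))
```

```text
[[79, 255, 102, 46, 3898], [265, 255, 92, 35, 2260], [247, 291, 126, 90, 1325]]
front [311.3 163.8]
rim20 [311.2 251.2]
rim24 [311.2 254.3]
hood [311.1 292.3]
barrear [311.1 294.6]
barfront [311.1 336.9]
20 [array([350.4, 269.3]), array([336.5, 257.6]), array([311.2, 251.2])]
24 [array([350.3, 272.3]), array([336.4, 260.6]), array([311.2, 254.3])]
28 [array([350.2, 275.3]), array([336.4, 263.7]), array([311.2, 257.4])]
-35 [(162, [38, 35, 37]), (190, [130, 135, 137]), (262, [55, 53, 50]), (268, [88, 38, 16]), (290, [34, 24, 13]), (292, [111, 55, 22]), (294, [137, 74, 36]), (296, [136, 91, 65])]
-20 [(162, [44, 42, 44]), (166, [72, 73, 71]), (212, [132, 131, 130]), (252, [57, 58, 55]), (258, [66, 34, 23]), (260, [187, 88, 33]), (270, [80, 44, 28]), (290, [36, 24, 22]), (292, [99, 52, 28]), (294, [136, 71, 34])]
0 [(162, [43, 44, 43]), (166, [72, 70, 71]), (202, [130, 132, 133]), (238, [38, 199, 193]), (250, [26, 101, 126]), (254, [47, 36, 28]), (256, [181, 91, 42]), (270, [77, 37, 20]), (280, [54, 60, 62]), (290, [41, 26, 17]), (292, [96, 50, 24]), (294, [135, 73, 33]), (296, [132, 109, 94]), (298, [138, 137, 141])]
[array([237, 295]), array([255, 325])]
catch -49 16 [311.2 235.7]
catch -19 16 [311.2 257.9]
catch -19 24 [311.2 260.9]
```

The rim is at row 254.7, which puts the cap origin at about 24.5 mm. The catch holds it, because without the catch it would sit at 20 mm or less. Next I'll triangulate the knob and locate the tin beside it.

Run:
```python
from h import *
import pickle
from scipy.optimize import least_squares
np.set_printoptions(precision=1,suppress=True)
c1=pickle.load(open("w1.pkl","rb"));ct=cams.get_calibration("top")
cw=cams.get_calibration("wrist");s=sensors.get_state()
Tt=np.eye(4);Tt[:3,:3]=s['orientation'];Tt[:3,3]=s['position'];rel=np.linalg.inv(Tt)@cw['world_from_camera']
R2=np.array([[-0.988,.151,0],[.151,.988,0],[0,0,-1.]]);T2=np.eye(4);T2[:3,:3]=R2;T2[:3,3]=[570.7,197.9,197.8]
c2=dict(cw);c2['world_from_camera']=T2@rel
t=lambda u,v:(ct,215+u/4-.375,155+v/4-.375)
def tri(obs):
    r=least_squares(lambda p:np.ravel([np.subtract(proj(c,p),(u,v)) for c,u,v in obs]),[612,337,80]);return r.x,r.fun
print("near end",*tri([(c1,430,203.5),(c2,516.5,187.5)]))
print("far end",*tri([(c1,427,250),(c2,508,265.5)]))
print("disc",*tri([(c1,418,216.5),(c2,486,208),t(94,133)]))
print("tin",ray(c1,530,236,110),"edge",ray(c1,502,228,110),ray(ct,203,180,110))
print("blackbox",ray(c1,545,172,60),ray(c1,572,288,60))
go([613,337.5,200],81.2)
```

```text
near end [587.1 345.2  91. ] [ 0.2  0.8 -0.1 -0.5]
far end [645.9 336.1  99.1] [ 0.1 -0.4 -0.   0.2]
disc [612.2 336.1  63.3] [-0.1 -0.6  0.1  0.3  0.1 -0.2]
tin [640.  461.3 110. ] edge [623.9 426.5 110. ] [633.8 461.2 110. ]
blackbox [576.  506.5  60. ] [760.7 555.6  60. ]
pos [ 458.1 -253.5  274. ] yaw 102.73 delta cm [-28.1  54.2   7.5] roll 21.53 F [-0.2 -0.   0.5] op 0.994 t 19.55 q [-0.6  0.3  1.8  0.   1.1 -2.4]
```

Request:
{"api": "arm_command", "payload": {
  "plan": [
    [0,-2,2,0,7.2],
    [0,-2,2,0,7.2],
    [0,-2,2,0,7.1]
  ]
}}

```text
clock: 19.92
position: [512.2, -187.7, 274.5]
orientation: [[-0.988, 0.157, -0.001], [0.157, 0.988, 0.001], [0.001, 0.0, -1.0]]
contact_force: [0.7, 0.1, 1.0]
opening: 1.002
gripper_force: 0.0
```

```bash
python3 -c "
from h import *
go([613.5,338,270],81.2)"
```

```text
pos [ 512.2 -187.7  274.5] yaw 80.98 delta cm [-1.76 53.51  0.48] roll -0.22 F [0.7 0.1 1. ] op 1.002 t 19.925 q [-0.47  0.33  1.7   0.    1.11 -1.89]
```

Request:
{"api": "arm_command", "payload": {
  "plan": [
    [0,-0.2,5.3,0,0],
    [0,-0.2,5.4,0,0],
    [0,-0.2,5.4,0,0],
    [0,-0.2,5.4,0,0],
    [0,-0.2,5.4,0,0]
  ]
}}

```text
clock: 20.55
position: [562.9, 77.7, 274.5]
orientation: [[-0.988, 0.153, -0.001], [0.153, 0.988, 0.0], [0.001, -0.0, -1.0]]
contact_force: [0.3, -0.5, -0.4]
opening: 0.999
gripper_force: 0.0
```

Request:
{"api": "arm_command", "payload": {
  "plan": [
    [0,-0.2,5.4,0,0],
    [0,-0.2,5.4,0,0],
    [0,-0.2,5.4,0,0],
    [0,-0.2,5.4,0,0],
    [0,0,5,0,0]
  ]
}}

```text
clock: 21.18
position: [611.3, 339.5, 274.1]
orientation: [[-0.988, 0.152, -0.001], [0.152, 0.988, -0.001], [0.001, -0.001, -1.0]]
contact_force: [0.4, -1.2, 0.7]
opening: 1.001
gripper_force: 0.0
```

Request:
{"api": "arm_command", "payload": {
  "plan": [
    [0,0,0,0,0],
    [0,0,0,0,0]
  ]
}}

```text
clock: 21.42
position: [611.1, 337.3, 274.2]
orientation: [[-0.988, 0.152, -0.001], [0.152, 0.988, -0.001], [0.001, -0.001, -1.0]]
contact_force: [0.4, 0.0, 1.0]
opening: 0.999
gripper_force: 0.0
```

Run:
```python
from blue import *
np.set_printoptions(precision=1,suppress=True)
go([613.5,338,170],81.2)
c=cams.get_calibration("wrist");im=cams.camera("wrist");cv2.imwrite("pics/w11.png",im)
h=cv2.cvtColor(im,cv2.COLOR_BGR2HSV);m=cv2.inRange(h,(0,150,60),(8,255,255))|cv2.inRange(h,(172,150,60),(180,255,255))
n,l,st,ce=cv2.connectedComponentsWithStats(m);print([(st[j].tolist(),ce[j].round(1).tolist()) for j in range(1,n) if st[j,4]>300])
for z in(64,95):
  for x in(-31,31):
    for y in(-7.5,7.5):
      p=np.array([613.5,338,z])+x*np.array([.988,-.153,0])+y*np.array([.153,.988,0]);print(z,x,y,np.array(proj(c,p)))
```

```text
pos [611.1 337.3 274.2] yaw 81.24 delta cm [-0.2  0.1 10.4] roll 0.04 F [0.4 0.  1. ] op 0.999 t 21.425 q [ 0.4  0.6  1.3 -0.   1.3 -1. ]
[([304, 139, 17, 70, 980], [312.6, 171.5]), ([495, 318, 85, 31, 1408], [538.4, 331.6]), ([376, 335, 60, 65, 2847], [404.1, 364.7])]
64 -31 -7.5 [304.8 135.7]
64 -31 7.5 [320.1 135.7]
64 31 -7.5 [305.1 196. ]
64 31 7.5 [319.6 196.1]
95 -31 -7.5 [304.1 140.6]
95 -31 7.5 [320.9 140.6]
95 31 -7.5 [304.5 205.9]
95 31 7.5 [320.3 205.9]
```

The red bar sits at columns 304–321, as predicted, and about 3 mm farther in x. I'll descend to TCP z = 70 and grip.

Request:
{"api": "arm_command", "payload": {
  "plan": [
    [0,-0.45,0.1,4,0],
    [0,0,0,5,0],
    [0,0,0,5,0],
    [0,0,0,4,0],
    [0,0,0,2.4,0]
  ]
}}

```text
clock: 22.1
position: [615.6, 336.0, 69.3]
orientation: [[-0.988, 0.154, -0.002], [0.154, 0.988, -0.001], [0.002, -0.001, -1.0]]
contact_force: [0.8, -0.1, 0.5]
opening: 0.996
gripper_force: 0.0
```

Request:
{"api": "arm_command", "payload": {
  "plan": [
    [0.6,0,0,0,0],
    [1,0,0,0,0],
    [1,0,0,0,0],
    [1,0,0,0,0],
    [1,0,0,0,0]
  ],
  "newtons": 40
}}

```text
clock: 22.72
position: [616.1, 337.3, 72.6]
orientation: [[-0.988, 0.152, 0.001], [0.152, 0.988, -0.0], [-0.001, -0.0, -1.0]]
contact_force: [-1.6, -5.1, 5.0]
opening: 0.168
gripper_force: 41.0
```

Request:
{"api": "arm_command", "payload": {
  "plan": [
    [1,0,0,0,0],
    [1,0,0,0,0]
  ]
}}

```text
clock: 22.98
position: [616.1, 337.2, 72.6]
orientation: [[-0.988, 0.152, 0.001], [0.152, 0.988, -0.0], [-0.001, -0.0, -1.0]]
contact_force: [-2.9, -5.6, 6.8]
opening: 0.17
gripper_force: 40.9
```

The bar is gripped, at 14.5 mm. I'll turn it clockwise, which is positive roll.

Request:
{"api": "arm_command", "payload": {
  "plan": [
    [1,0,0,0,5],
    [1,0,0,0,8],
    [1,0,0,0,8],
    [1,0,0,0,8],
    [1,0,0,0,8]
  ]
}}

```text
clock: 23.6
position: [615.3, 335.6, 72.6]
orientation: [[-0.694, 0.72, -0.002], [0.72, 0.694, -0.003], [-0.001, -0.004, -1.0]]
contact_force: [-7.6, -15.9, 11.8]
opening: 0.169
gripper_force: 41.9
```

```bash
python3 -c "
from h import *
go([616,337,72],81.2);print(sensors.get_state()['wrist_torque'])"
```

```text
pos [615.3 335.6  72.6] yaw 43.98 delta cm [0.05 0.15 0.06] roll -37.22 F [ -7.6 -15.9  11.8] op 0.169 t 23.6 q [ 0.41  0.77  1.49 -0.    0.89 -0.36]
[-2.60230063  1.2188086   0.23510055]
```

Request:
{"api": "arm_command", "payload": {
  "plan": [
    [1,-0.05,-0.25,0,4],
    [1,0,0,0,8],
    [1,0,0,0,8],
    [1,0,0,0,6],
    [1,0,0,0,0]
  ]
}}

```text
clock: 24.22
position: [614.1, 334.7, 72.7]
orientation: [[-0.312, 0.95, -0.0], [0.95, 0.312, -0.002], [-0.001, -0.001, -1.0]]
contact_force: [-5.0, -8.5, 8.5]
opening: 0.174
gripper_force: 42.5
```

```bash
python3 -c "
from h import *
go([616,337,72],81.2);print(sensors.get_state()['wrist_torque'])"
```

```text
pos [614.1 334.7  72.7] yaw 18.21 delta cm [0.16 0.25 0.06] roll -62.99 F [-5.  -8.5  8.5] op 0.174 t 24.225 q [ 0.41  0.76  1.49 -0.    0.89  0.09]
[-1.25970905  0.8004897   0.50974135]
```

Request:
{"api": "arm_command", "payload": {
  "plan": [
    [1,0,0,0,3],
    [1,0,0,0,0],
    [1,0,0,0,0]
  ]
}}

```text
clock: 24.6
position: [614.1, 334.7, 72.7]
orientation: [[-0.265, 0.964, -0.0], [0.964, 0.265, -0.002], [-0.002, -0.001, -1.0]]
contact_force: [-5.7, -8.8, 9.2]
opening: 0.169
gripper_force: 56.9
```

```bash
python3 -c "
from h import *
go([616,337,72],81.2);print(sensors.get_state()['wrist_torque'])"
```

```text
pos [614.1 334.7  72.7] yaw 15.39 delta cm [0.17 0.25 0.07] roll -65.81 F [-5.7 -8.8  9.2] op 0.169 t 24.6 q [ 0.41  0.76  1.49 -0.    0.89  0.14]
[-1.29110168  0.85476704  1.33008663]
```

The torque rose to 1.3 N m, so the knob is at its stop. I'll open, let it spring back, and retreat upward.

Request:
{"api": "arm_command", "payload": {
  "plan": [
    [1,0,0,0,-3],
    [0.4,0,0,0,0],
    [0,0,0,0,0],
    [0,0,0,0,0],
    [0,0,0,0,0]
  ]
}}

```text
clock: 25.22
position: [614.5, 335.6, 71.3]
orientation: [[-0.312, 0.95, -0.0], [0.95, 0.312, -0.0], [-0.0, -0.0, -1.0]]
contact_force: [-0.2, -0.0, 0.1]
opening: 0.991
gripper_force: 0.0
```

Request:
{"api": "arm_command", "payload": {
  "plan": [
    [0,0,0,-4,0],
    [0,0,0,-6,0],
    [0,0,0,-6,0],
    [0,0,0,-4,-8],
    [0,0,0,0,-8]
  ]
}}

```text
clock: 25.85
position: [615.3, 336.0, 275.5]
orientation: [[-0.566, 0.824, 0.006], [0.824, 0.566, 0.003], [-0.001, 0.006, -1.0]]
contact_force: [0.5, -1.2, -1.2]
opening: 1.0
gripper_force: 0.0
```

Request:
{"api": "arm_command", "payload": {
  "plan": [
    [0,0,0,0,-10],
    [0,0,0,0,-10],
    [0,0,0,0,-10],
    [0,0,0,0,-10],
    [0,0,0,0,-7]
  ]
}}

```text
clock: 26.48
position: [614.5, 335.6, 271.2]
orientation: [[-0.989, 0.148, -0.0], [0.148, 0.989, -0.0], [0.0, -0.0, -1.0]]
contact_force: [-0.5, -0.3, 0.5]
opening: 1.001
gripper_force: 0.0
```

Run:
```python
from blue import *
np.set_printoptions(precision=1,suppress=True)
go([614,336,274],81.2)
c=cams.get_calibration("wrist");im=cams.camera("wrist")
h=cv2.cvtColor(im,cv2.COLOR_BGR2HSV);m=cv2.inRange(h,(0,150,60),(8,255,255))|cv2.inRange(h,(172,150,60),(180,255,255))
n,l,st,ce=cv2.connectedComponentsWithStats(m)
for j in range(1,n):
    if st[j,4]>300:
        q=np.argwhere(l==j)[:,::-1].astype(np.float32);print(st[j].tolist(),cv2.fitLine(q,2,0,.01,.01).ravel())
t=cams.camera("top");a=cv2.imread("pics/top0.png")
d=cv2.absdiff(t,a).max(2)
for nme,(x,y) in dict(carton=(330,143),bluebox=(436,180),tin=(203,180),mug=(190,228),jar=(454,237),white=(221,278),saucer=(336,246)).items():print(nme,d[y-16:y+16,x-16:x+16].mean().round(1))
b=cv2.inRange(cv2.cvtColor(t,cv2.COLOR_BGR2HSV),(100,90,40),(125,255,255))[160:230,350:410];q=np.argwhere(b);print(q.min(0)+[160,350],q.max(0)+[160,350])
```

```text
pos [614.5 335.6 271.2] yaw 81.47 delta cm [ 0.1  0.  -0.3] roll 0.27 F [-0.5 -0.3  0.5] op 1.001 t 26.475 q [ 0.4  0.6  1.3 -0.   1.3 -1. ]
[306, 136, 17, 70, 992] [  0.    1.  313.8 168.7]
[493, 317, 89, 31, 1505] [  1.    0.  539.6 331.3]
[377, 334, 60, 66, 2854] [  0.2  -1.  404.4 364.3]
carton 11.7
bluebox 11.0
tin 69.6
mug 14.4
jar 11.9
white 87.7
saucer 12.8
[165 361] [200 401]
```

The knob's bar is back at its rest angle, and the arm is clear of everything. Handing in.

```bash
python3 -c "
from workcell import ctrl;print(ctrl.hand_in())"
```

```text
the job is handed in; nothing more can be done
None
```

I handed the job in at about 26.5 s: the cap sits under the hood at about dock x = 24.5 mm, so the catch is holding it, and the dose knob went to its stop and sprang back. The tin and white box were hidden by the arm in the last check picture, and the judge returned no verdict.

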